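Window bench: put the three things back on their own bases

ROBOT

A 6-joint arm with a two-finger parallel gripper is mounted at the origin on the work surface. World frame = base frame: x ahead of the robot, y to its left, z up, the work surface at z = 0. Lengths are in m, angles in degrees, forces in N, time in s.
With the tool pointing down it reaches from about 0.375 to 0.9 m from the base axis. Payload 3.1 kg.
Tool frame: the origin (TCP) lies where the fingers leave the gripper's body, on its centre line; the fingertips stand 70 mm ahead of it and the grasp point (between the pads) lies 51 mm ahead of it; z points along the fingers, y is the line along which they close (so a half turn about z gives the same grasp; the last joint's range is limited). The gripper opens to 87 mm and grips with 3 to 60 N. Pads are 19 mm wide; open, the fingers measure 117 mm over their backs; the gripper's body (75 mm by 190 mm) begins 51 mm behind the grasp point.
Start: joints at [-80.415, 30.224, 82.088, -0, 67.689, -10.227], TCP at [0.212, -0.588, 0.292] pointing down, gripper open.
Joint ranges: [-176.69, 176.69], [-43.24, 126.21], [12.49, 139.97], [-82, 262], [0, 151.66], [-163.58, 163.58]. Speed limits (degrees/s): [159.86, 159.86, 180, 180, 180, 180].

INTERFACE

Orientations are given as a 3x3 rotation matrix whose columns are the frame's x, y, z axes.
In Python, from rig import readout, capture, calibration, bot, look_for gives the robot as it stands. The module is installed in compiled form; this text tells all that it offers.
- The arm moves only by the shell command python3 -m pendant 'ROWS'. ROWS is JSON, a list of rows, each a list of 7 numbers: the shift along the tool's x, y, z normalised to -1 to 1, where 1 is 200 mm, then the turn, a rotation vector about the tool's x, y, z normalised to -1 to 1, where 1 is 180 degrees, then the closure, from -1 (fully open) to 1 (shut). In form: [[dx, dy, dz, ax, ay, az, grip], ...]. A call has 1 to 8 rows; each row is the pose to reach, as a shift and turn from the pose commanded when the call began, along the tool's axes at that moment, turning the shorter way round; what a row does not reach only later rows make up. A row lasts 1/10 s, in which the tool goes at most 50 mm and 8.59 degrees, less where a joint would pass 70% of its speed; a pose out of reach is approached as far as the arm can. A call with a number of a shift or a turn outside -1 to 1 is refused whole. A call with a gripper value outside its range is refused whole. The fingers move at their own pace and stop on an object; the grip force is fixed at half the most. Time passes only in rows, so rows that repeat a pose let the fingers close. It gives the time, the measured TCP pose, the force, the opening and the grip force at its end, in the units of the state.
- readout.read_state(): the state, without advancing time (a new reading comes with each control period).
- capture(name): name is "scene" or "top" or "wrist"; returns (picture, depth): 480x640x3 uint8, red, green, blue; 480x640 float32, m along the optical axis (not along the pixel's ray), 0 where there is no reading.
- calibration(name): a dict with "mtx" (3x3 intrinsics, pixels), "T" (4x4, takes a point from camera to world coordinates); the wrist camera has in their place "mount" (4x4, takes a point from camera to tool coordinates, whose origin is the TCP and whose axes are the flange's). Camera axes: x right, y down, z forward; pixel columns grow to the right and rows downward; lengths in m; the calibration is good to about 2 mm. A picture is of the moment at which its call begins: read the wrist's pose just before it. calibration takes no time and is no camera call.
- bot.hand_in(): hands the job in; it is judged then, once.
Trained networks look in the newest picture that a camera, given by its name, has taken for a name from the list of things; names that differ only in an ending like _2 or _b are one class to them, and where a whole thing is asked for, a point or a joint stands for the part that bears it (a point fixed in the world has none). Each returns a list of dicts, best first, with "conf" (0 to 1); they miss things now and then, are a little off and sometimes report something else, mostly with a low value. They report only what shows in the picture. A call takes as long as a camera call. They do not tell look-alikes from the thing itself.
- look_for(thing, camera): "extent" ([left, top, right, bottom] in pixels, round what is visible of it).
The state is a dict: "time_s": time; "joint_positions": joint angles; "qvel": joint speeds; "tau": joint torques, N m; "position": TCP position; "tcp_rot": TCP orientation; "force": force on the tool from outside, world axes, zero at the start; "moment": the same for the moment, N m; "opening": opening from 0.0 (shut) to 1.0 (fully open); "grasp_force": force on a finger pad.
Only numpy, scipy, OpenCV 4.12 (cv2) and the standard library are available. Lean on these libraries where they do the work, as an engineer would, in place of code of your own. Each camera call takes 0.05 s, during which the arm holds its last target. There are 200 camera calls.

TASK

The spray bottle, the bird-feeder tube and the clamp jar each stand on another's base: swap them round so that the spray bottle ends in the middle of the terracotta drip saucer, the feeder tube in the middle of the steel seed tray and the jar in the middle of the white tile. On the way, park one of them in the middle of the round cork mat, which is the only free spot and is empty again at the end. Keep the things from falling over and set them down gently, upright on their feet; leave the bowl, the flowerpot and the dibber where they are.

Things in the scene. Friction and masses are not known exactly. Their poses are not given: they have to be found in the camera images.
- sprayer_center (a point): Small green plastic spray bottle, white head, loose, upright, 138 mm high, 160 g. Point: on its axis, 69 mm above its foot. z up; black nozzle and trigger point to -x (reach 44 mm). Round body 54 mm wide up to 68 mm, tapering to the neck. Head: block on the axis, 100 to 138 mm above the foot, 62 mm along x, 24 mm wide along y: grip it there, from above, across y. Starts in the tray.
- jar_center (a point): Small glass jar with clamped glass lid, orange rubber ring, loose, upright, 88 mm high, 280 g. Point: on its axis, 44 mm above its foot. z up. Body 64 mm in diameter up to 60 mm; lid 62 mm. Wire clamp on the -x side, wire hinge on +x, to 42 mm from the axis, 44 to 81 mm above the foot. Grip the body half-way up, from above, across y, clear of the wires. Starts in the saucer.
- feeder_center (a point): Aluminium bird-feeder tube with dark twist cap and flat wire loop, loose, upright, 124 mm high, 240 g. Point: on its axis, 62 mm above its foot. z up. Foot 54 mm in diameter, tube 48 mm, cap 52 mm (98 to 118 mm above the foot); a thin perch runs along x, 26 mm above the foot, to 39 mm either side. Grip from above, 80 to 108 mm above the foot, at any yaw. Starts on the tile.
- saucer: Round terracotta drip saucer, fixed, 122 mm across at the rim and 18 mm high; its floor is flat, 6 mm above the bench and about 90 mm across. Origin at its centre at bench height, z up. The spray bottle belongs here.
- tray: Rectangular steel seed tray with a low rim, fixed, 125 mm (its x) by 100 mm (its y), rim 16 mm high, 3 mm walls; its floor is 3 mm above the bench. Origin at its centre at bench height. The feeder tube belongs here.
- tile: Square white ceramic tile, fixed, 100 by 100 mm, top 10 mm above the bench. Origin at its centre at bench height. The jar belongs here.
- mat: Round cork mat, fixed, 110 mm in diameter, top 6 mm above the bench. Origin at its centre at bench height. Empty at the start: the parking spot.
- bowl: White ceramic bowl, loose, 112 mm across, 50 mm high, standing among the bases. Origin under its centre. To be left alone.
- flowerpot: Empty terracotta flowerpot, loose, 92 mm across the rim, 80 mm high. Origin under its centre. To be left alone.
- dibber: Steel T-handled dibber, loose, lying flat: a 22 mm pointed shaft along its x and a 90 mm wooden crossbar at the +x end; 180 mm long, 24 mm thick. Origin at bench height under its middle. To be left alone.
Mind the look-alikes: they are no part of the job. What is shaped like the part that bears jar_center but purple or turquoise is not meant.

How it is judged (in metres and radians):
On the way:
1. one of the three things stands upright and released on the cork mat, its axis within 20 mm of the mat's centre (((horizontal distance between sprayer_center and mat below 0.02 m and z of sprayer_center in the frame of mat between 0.069 and 0.08 m and angle between sprayer_center's own z axis and vertical below 0.1 rad and contact force between the fingers and sprayer below 0.3 N and linear speed of sprayer below 0.02 m/s) or (horizontal distance between jar_center and mat below 0.02 m and z of jar_center in the frame of mat between 0.044 and 0.055 m and angle between jar_center's own z axis and vertical below 0.1 rad and contact force between the fingers and jar below 0.3 N and linear speed of jar below 0.02 m/s) or (horizontal distance between feeder_center and mat below 0.02 m and z of feeder_center in the frame of mat between 0.062 and 0.073 m and angle between feeder_center's own z axis and vertical below 0.1 rad and contact force between the fingers and feeder below 0.3 N and linear speed of feeder below 0.02 m/s))), for 0.2 s.
At the end, for the whole second after the job is handed in: The spray bottle stands on the saucer's floor, the feeder tube on the tray's floor and the jar on the tile, each upright (within 0.1 rad), its axis within 15 mm of the middle of its base, released and at rest; so the cork mat is empty (horizontal distance between sprayer_center and saucer below 0.015 m and z of sprayer_center in the frame of saucer between 0.069 and 0.08 m and angle between each of sprayer_center, feeder_center, jar_center's own z axis and vertical below 0.1 rad and linear speed of each of sprayer, feeder, jar below 0.02 m/s and horizontal distance between feeder_center and tray below 0.015 m and z of feeder_center in the frame of tray between 0.059 and 0.07 m and horizontal distance between jar_center and tile below 0.015 m and z of jar_center in the frame of tile between 0.048 and 0.059 m); the robot touches nothing.
It fails at once if the bowl, the flowerpot or the dibber is shifted by more than 15 mm (distance of any of bowl, flowerpot, dibber from where it was at the start of the episode above 0.015 m).
It fails at once if the spray bottle, the jar or the feeder tube is tipped by more than 35 degrees (angle between any of sprayer_center, jar_center, feeder_center's own z axis and vertical above 0.6 rad).
It fails at once if the spray bottle, the jar or the feeder tube is pressed on a base with more than 60 N (contact force between any of sprayer, jar, feeder and saucer above 60 N or contact force between any of sprayer, jar, feeder and tray above 60 N or contact force between any of sprayer, jar, feeder and tile above 60 N or contact force between any of sprayer, jar, feeder and mat above 60 N).
It fails at once if the spray bottle, the jar or the feeder tube is dropped or slammed: it comes within 12 mm of standing on a base at more than 0.5 m/s ((horizontal distance between sprayer_center and saucer below 0.06 m and z of sprayer_center in the frame of saucer below 0.087 m and linear speed of sprayer above 0.5 m/s) or (horizontal distance between sprayer_center and tray below 0.06 m and z of sprayer_center in the frame of tray below 0.084 m and linear speed of sprayer above 0.5 m/s) or (horizontal distance between sprayer_center and tile below 0.06 m and z of sprayer_center in the frame of tile below 0.091 m and linear speed of sprayer above 0.5 m/s) or (horizontal distance between sprayer_center and mat below 0.06 m and z of sprayer_center in the frame of mat below 0.087 m and linear speed of sprayer above 0.5 m/s) or (horizontal distance between jar_center and saucer below 0.06 m and z of jar_center in the frame of saucer below 0.062 m and linear speed of jar above 0.5 m/s) or (horizontal distance between jar_center and tray below 0.06 m and z of jar_center in the frame of tray below 0.059 m and linear speed of jar above 0.5 m/s) or (horizontal distance between jar_center and tile below 0.06 m and z of jar_center in the frame of tile below 0.066 m and linear speed of jar above 0.5 m/s) or (horizontal distance between jar_center and mat below 0.06 m and z of jar_center in the frame of mat below 0.062 m and linear speed of jar above 0.5 m/s) or (horizontal distance between feeder_center and saucer below 0.06 m and z of feeder_center in the frame of saucer below 0.08 m and linear speed of feeder above 0.5 m/s) or (horizontal distance between feeder_center and tray below 0.06 m and z of feeder_center in the frame of tray below 0.077 m and linear speed of feeder above 0.5 m/s) or (horizontal distance between feeder_center and tile below 0.06 m and z of feeder_center in the frame of tile below 0.084 m and linear speed of feeder above 0.5 m/s) or (horizontal distance between feeder_center and mat below 0.06 m and z of feeder_center in the frame of mat below 0.08 m and linear speed of feeder above 0.5 m/s)).
It also fails if it takes over 112 s, if anything falls off the work surface, if the arm or the gripper's body presses on something with over 40 N, if the wrist force passes 120 N, or if a joint passes its speed limit or range.

## Working session

There is one attempt and no reset: what is moved stays moved. The work goes in short steps, Python scripts to look and compute and a shell command to move; the robot and the scene stay as the last step left them, time stands still between calls to the robot, and variables do not carry over. Pictures are saved under pics/ and viewed, at most 14 in all, crops included, and the job is handed in when it is done.

```bash
mkdir -p pics; ls
cat > h.py <<'E'
import numpy as np, cv2
from rig import readout, capture, calibration, bot, look_for
def save(n,im): cv2.imwrite(f'pics/{n}.png', im[:,:,::-1])
def camT(name, st=None):
    c=calibration(name)
    if name!='wrist': return c['mtx'],np.array(c['T'])
    st=st or readout.read_state(); T=np.eye(4); T[:3,:3]=st['tcp_rot']; T[:3,3]=st['position']
    return c['mtx'],T@np.array(c['mount'])
def cloud(name, depth, st=None):
    K,T=camT(name,st); K=np.array(K); v,u=np.mgrid[:480,:640]
    P=np.stack([(u-K[0,2])/K[0,0]*depth,(v-K[1,2])/K[1,1]*depth,depth],-1)
    W=P@T[:3,:3].T+T[:3,3]; W[depth<=0]=np.nan
    return W
E
python3 - <<'E'
from h import *
s=readout.read_state(); print(s)
for n in ('top','scene'):
    im,d=capture(n); save(n+'0',im); np.save(n+'.npy',cloud(n,d)); K,T=camT(n); print(n,np.round(K,1).tolist(),np.round(T,3).tolist())
    for t in ['sprayer_center','jar_center','feeder_center','saucer','tray','tile','mat','bowl','flowerpot','dibber']:
        print(t,[(np.round(r['extent']).tolist(),round(r['conf'],2)) for r in look_for(t,n)])
E
```

```text
pics
{'time_s': 0.0, 'joint_positions': array([-8.04135056e+01,  3.02775786e+01,  8.21557775e+01, -1.15902924e-03,
        6.76879779e+01, -1.02254810e+01]), 'qvel': array([-0.06216071, -0.01433855,  0.05418052,  0.05079369,  0.01976291,
        0.02500797]), 'tau': array([ 7.86185465e-04, -4.40033519e+01, -1.76593226e+01,  6.34428626e-02,
        5.80936612e-02, -1.76323988e-04]), 'position': array([ 0.21177889, -0.58741465,  0.29128972]), 'tcp_rot': array([[ 9.40807405e-01,  3.38941423e-01, -3.71122809e-04],
       [ 3.38941437e-01, -9.40805163e-01,  2.08498570e-03],
       [ 3.57533763e-04, -2.08735888e-03, -9.99997758e-01]]), 'force': array([ 0.06699181, -0.47180737,  0.2208138 ]), 'moment': array([ 0.03472955,  0.02092467, -0.01305373]), 'grasp_force': 0.0, 'opening': 0.9986480499839997}
top [[585.5, 0.0, 314.2], [0.0, 585.5, 237.4], [0.0, 0.0, 1.0]] [[0.017, -0.996, 0.082, 0.445], [-1.0, -0.018, -0.0, 0.073], [0.002, -0.082, -0.997, 1.589], [0.0, 0.0, 0.0, 1.0]]
sprayer_center [([200.0, 296.0, 222.0, 322.0], 0.66), ([438.0, 285.0, 478.0, 324.0], 0.59)]
jar_center [([144.0, 263.
[... 722 characters left out ...]
, 242.0], 0.81), ([418.0, 218.0, 465.0, 257.0], 0.58)]
jar_center [([402.0, 253.0, 434.0, 296.0], 0.96), ([450.0, 302.0, 487.0, 348.0], 0.81), ([487.0, 232.0, 521.0, 273.0], 0.75)]
feeder_center [([188.0, 162.0, 217.0, 214.0], 0.64), ([294.0, 213.0, 363.0, 242.0], 0.45)]
saucer [([387.0, 271.0, 441.0, 306.0], 0.63)]
tray [([418.0, 221.0, 467.0, 257.0], 0.58), ([323.0, 241.0, 358.0, 286.0], 0.26)]
tile [([180.0, 192.0, 228.0, 217.0], 0.87), ([403.0, 250.0, 435.0, 296.0], 0.6)]
mat [([159.0, 230.0, 209.0, 262.0], 0.61)]
bowl [([233.0, 238.0, 280.0, 274.0], 0.75)]
flowerpot [([321.0, 239.0, 359.0, 285.0], 0.67)]
dibber [([295.0, 214.0, 363.0, 242.0], 0.61), ([157.0, 233.0, 206.0, 257.0], 0.42)]
```

View pics/top0.png

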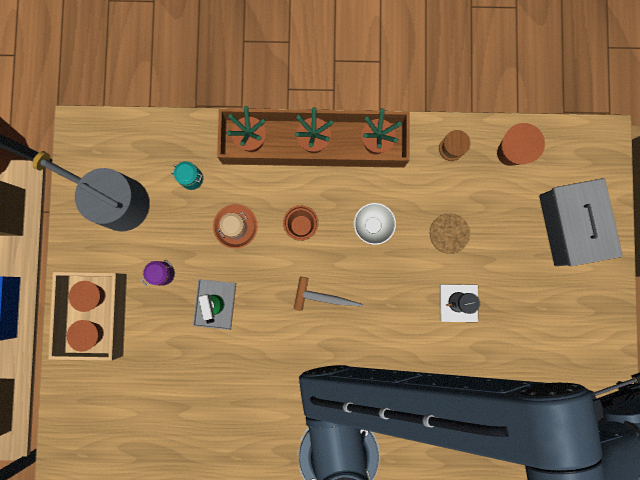

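View pics/scene0.png

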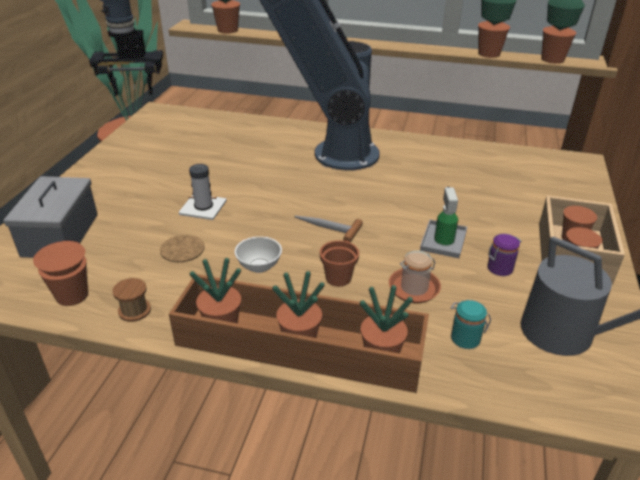

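Run:
```python
from h import *
im=cv2.imread('pics/top0.png'); W=np.load('top.npy')
cv2.imwrite('pics/crop1.png',cv2.resize(im[150:340,130:260],None,fx=3,fy=3,interpolation=cv2.INTER_CUBIC))
```

```text
(no output)
```

Top view: the sprayer is in the steel tray at (213,303), and the feeder is on the tile at (460,302). The cork mat is at (450,233), the bowl at (375,224), the pot at (301,223) and the dibber at (325,297). Jar candidates are purple (158,273), turquoise (188,175) and plain glass with an orange ring at (232,224). The last one stands in the saucer and is neither purple nor turquoise, so it is the one meant. I'll confirm it in the crop.

View pics/crop1.png

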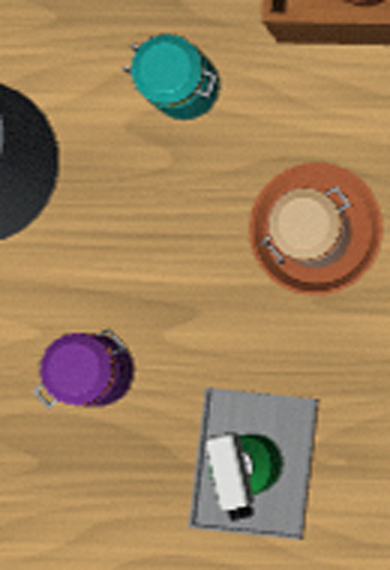

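Run:
```python
from h import *
W=np.load('top.npy')
def reg(n,b,lo,hi):
    l,t,r,bb=b; P=W[t:bb,l:r].reshape(-1,3); P=P[(P[:,2]>lo)&(P[:,2]<hi)]
    if len(P)<5: print(n,len(P)); return
    (c,R)=cv2.minEnclosingCircle(P[:,:2].astype(np.float32)); rect=cv2.minAreaRect((P[:,:2]*1000).astype(np.float32))
    print(n,len(P),'circ',np.round(c,3),round(R,3),'rect',np.round(rect[0],0),np.round(rect[1],0),round(rect[2],1),'zmax',round(P[:,2].max(),3),'med',np.round(np.median(P,0),3))
reg('bench',(380,250,420,300),-.05,.05)
reg('saucer',(205,195,265,258),.010,.03)
reg('jar top',(205,195,265,258),.07,.12)
reg('tray',(185,270,245,337),.008,.03)
reg('spr head',(185,270,245,337),.105,.17)
reg('tile',(435,278,485,330),.005,.02)
reg('feeder cap',(435,278,485,330),.10,.17)
reg('mat',(425,208,475,258),.003,.012)
reg('bowl',(350,198,400,250),.04,.07)
reg('pot',(280,200,320,243),.06,.1)
reg('dibber',(290,270,368,315),.008,.05)
reg('purple',(135,255,180,290),.03,.12)
reg('turq',(165,155,210,195),.03,.12)
```

```text
bench 1992 circ [ 0.48  -0.161] 0.086 rect [ 480. -161.] [134. 108.] 0.5 zmax 0.011 med [ 0.479 -0.16  -0.   ]
saucer 517 circ [0.614 0.297] 0.076 rect [603. 292.] [131. 119.] 80.6 zmax 0.03 med [0.6   0.285 0.015]
jar top 490 circ [0.599 0.286] 0.041 rect [599. 287.] [61. 77.] 74.7 zmax 0.104 med [0.599 0.285 0.092]
tray 368 circ [0.393 0.326] 0.099 rect [396. 331.] [173. 148.] 5.3 zmax 0.029 med [0.395 0.326 0.013]
spr head 320 circ [0.384 0.335] 0.036 rect [384. 336.] [71. 26.] 14.4 zmax 0.149 med [0.386 0.334 0.139]
tile 876 circ [ 0.403 -0.324] 0.091 rect [ 403. -320.] [134. 131.] 1.0 zmax 0.02 med [ 0.402 -0.303  0.01 ]
feeder cap 372 circ [ 0.41  -0.314] 0.027 rect [ 410. -315.] [50. 51.] 64.0 zmax 0.137 med [ 0.409 -0.313  0.128]
mat 1173 circ [ 0.594 -0.294] 0.092 rect [ 596. -295.] [135. 134.] 0.1 zmax 0.012 med [ 0.594 -0.298  0.006]
bowl 337 circ [ 0.612 -0.086] 0.056 rect [612. -86.] [108. 110.] 46.2 zmax 0.061 med [ 0.62  -0.093  0.048]
pot 391 circ [0.608 0.108] 0.046 rect [608. 109.] [89. 89.] 43.1 zmax 0.088 med [0.615 0.111 0.074]
dibber 724 circ [0.433 0.029] 0.106 rect [429.  28.] [114. 194.] 2.8 zmax 0.032 med [0.413 0.076 0.019]
purple 608 circ [0.471 0.48 ] 0.043 rect [471. 480.] [61. 81.] 8.6 zmax 0.096 med [0.471 0.472 0.084]
turq 571 circ [0.732 0.409] 0.041 rect [732. 410.] [75. 63.] 36.2 zmax 0.1 med [0.728 0.406 0.084]
```

The crop confirms it: the jar in the saucer is the clear/beige one, with wires lower-left to upper-right. The purple and turquoise ones are decoys. Order: feeder to mat, jar to tile, sprayer to saucer, feeder to tray.

```bash
cat >> h.py <<'E'
from scipy.spatial.transform import Rotation as Ro
def plan(*wps):
    "waypoints (x,y,z,yaw of tool x axis in deg); pose deltas each from the previous one (normalised)"
    s=readout.read_state(); p=np.array(s['position']); R=np.array(s['tcp_rot'])
    for x,y,z,yaw in wps:
        c,q=np.cos(np.radians(yaw)),np.sin(np.radians(yaw)); best=None
        R2=np.array([[c,q,0],[q,-c,0],[0,0,-1.]])
        d=R.T@(np.array([x,y,z])-p); r=Ro.from_matrix(R.T@R2).as_rotvec()
        print('plan',np.round(d/.2,3),np.round(r/np.pi,3),'rows>=%.1f'%max(np.linalg.norm(d)/.05,np.degrees(np.linalg.norm(r))/8.59))
        p=np.array([x,y,z]);R=R2
E
python3 - <<'E'
from h import *
print(np.round(calibration('wrist')['mount'],3), np.round(calibration('wrist')['mtx'],0))
plan((.43,-.40,.40,0),(.47,-.31,.42,0))
E
```

```text
[[-0.002 -0.963 -0.271  0.074]
 [ 1.    -0.001 -0.001 -0.   ]
 [ 0.001 -0.271  0.963 -0.092]
 [ 0.     0.     0.     1.   ]] [[385.   0. 321.]
 [  0. 385. 241.]
 [  0.   0.   1.]]
plan [ 1.345 -0.515 -0.539] [ 0.   -0.    0.11] rows>=6.1
plan [ 0.2  -0.45 -0.1 ] [0. 0. 0.] rows>=2.0
```

```bash
python3 -m pendant '[[0.35,-0.13,-0.13,0,0,0.06,-1],[0.7,-0.26,-0.27,0,0,0.11,-1],[0.7,-0.26,-0.27,0,0,0.11,-1],[0.7,-0.26,-0.27,0,0,0.11,-1]]'
python3 - <<'E'
from h import *
plan((.47,-.31,.42,0))
E
```

```text
time_s: 1.5
position: [0.3295, -0.4889, 0.3486]
tcp_rot: [[1.0, 0.004, 0.003], [0.004, -1.0, -0.002], [0.003, 0.002, -1.0]]
force: [-0.6, 0.3, -0.6]
opening: 1.0
grasp_force: 0.0
plan [ 0.708 -0.891 -0.356] [ 0.001 -0.001  0.001] rows>=4.8
```

```bash
python3 -m pendant '[[0.35,-0.45,-0.18,0,0,0,-1],[0.71,-0.89,-0.36,0,0,0,-1],[0.71,-0.89,-0.36,0,0,0,-1],[0.71,-0.89,-0.36,0,0,0,-1],[0.71,-0.89,-0.36,0,0,0,-1],[0.71,-0.89,-0.36,0,0,0,-1],[0.71,-0.89,-0.36,0,0,0,-1]]'
python3 - <<'E'
from h import *
s=readout.read_state(); im,d=capture('wrist'); save('w1',im); W=cloud('wrist',d,s); np.save('w1.npy',W)
for t in ['feeder_center','tile','mat']: print(t,[(np.round(r['extent']).tolist(),round(r['conf'],2)) for r in look_for(t,'wrist')])
E
```

```text
time_s: 2.2
position: [0.468, -0.3134, 0.4183]
tcp_rot: [[1.0, 0.002, -0.0], [0.002, -1.0, -0.001], [-0.0, 0.001, -1.0]]
force: [0.1, -0.3, -0.7]
opening: 1.001
grasp_force: 0.0
feeder_center [([293.0, 214.0, 352.0, 286.0], 0.88)]
tile [([288.0, 197.0, 366.0, 271.0], 0.89)]
mat [([262.0, 38.0, 348.0, 136.0], 0.55)]
```

View pics/w1.png

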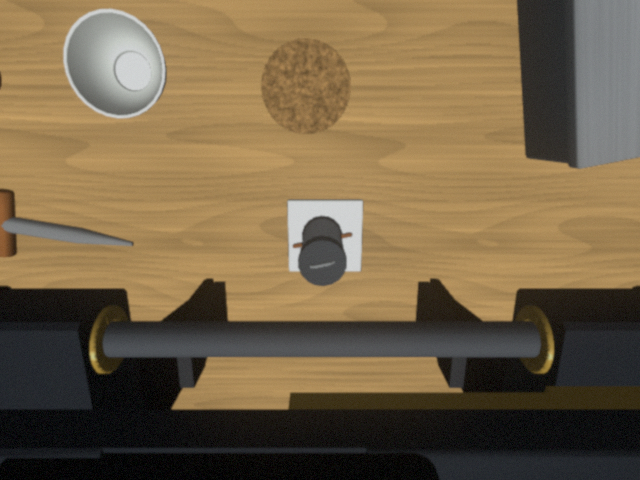

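Wrist view: feeder cap at (322,262), perch running almost left-right, white tile centred near (325,235), cork mat at (306,86). All match the networks.

```bash
cat >> h.py <<'E'
def plane(name,px,z,st=None):
    K,T=camT(name,st); px=np.asarray(px,float).reshape(-1,2)
    r=np.c_[(px-np.array([K[0][2],K[1][2]]))/np.array([K[0][0],K[1][1]]),np.ones(len(px))]@T[:3,:3].T
    return (T[:3,3]+r*((z-T[2,3])/r[:,2])[:,None])[:,:2]
def rep(n,P):
    P=np.asarray(P,np.float32); c,R=cv2.minEnclosingCircle(P); r=cv2.minAreaRect(P*1000)
    print(n,len(P),'circ',np.round(c,4),round(R,4),'rect',np.round(r[0],1),np.round(r[1],1),round(r[2],1),'med',np.round(np.median(P,0),4))
def big(m):
    m=cv2.morphologyEx(m.astype(np.uint8),cv2.MORPH_OPEN,np.ones((3,3))); n,l,s,_=cv2.connectedComponentsWithStats(m)
    k=1+np.argmax(s[1:,4]); return np.argwhere(l==k)[:,::-1]
E
python3 - <<'E'
from h import *
im=cv2.imread('pics/w1.png'); W=np.load('w1.npy'); hsv=cv2.cvtColor(im,cv2.COLOR_BGR2HSV)
def box(l,t,r,b):
    m=np.zeros((480,640),bool); m[t:b,l:r]=1; return m
rep('tile',plane('wrist',big(box(270,180,380,290)&(hsv[...,1]<40)&(hsv[...,2]>150)),.010))
print('z',np.nanmedian(W[205:212,340:355,2]),np.nanmedian(W[70:100,290:320,2]),np.nanmedian(W[140:170,290:320,2]))
g=cv2.GaussianBlur(hsv,(9,9),0); print(g[86,306],g[86,200],g[160,306])
rep('mat',plane('wrist',big(box(240,20,370,150)&(g[...,2]<(int(g[86,306,2])+int(g[160,306,2]))/2)),.006))
m=box(270,180,380,300)&(W[...,2]>.122)
rep('cap',W[m][:,:2]); print(np.nanpercentile(W[m][:,2],[5,50,95]))
rep('cap2',plane('wrist',big(m),.128))
E
```

```text
tile 2904 circ [ 0.4056 -0.3185] 0.0683 rect [ 406.3 -318.1] [99.  97.3] 89.8 med [ 0.428  -0.3305]
z 0.00934889243844661 0.005692333046825926 -0.0004116350025273885
[ 17 130 139] [ 18 122 175] [ 18 122 171]
mat 6846 circ [ 0.5925 -0.294 ] 0.0584 rect [ 593.6 -295.2] [108.4 109.4] 81.4 med [ 0.5956 -0.295 ]
cap 1817 circ [ 0.4097 -0.3145] 0.0262 rect [ 410.2 -314.4] [50.5 51.2] 12.8 med [ 0.4115 -0.3141]
[0.12600931 0.12761605 0.12958896]
cap2 1815 circ [ 0.4097 -0.3149] 0.0262 rect [ 409.4 -314.6] [50.3 50.8] 89.8 med [ 0.4099 -0.3146]
```

Run:
```python
from h import *
plan((.410,-.3145,.24,0),(.410,-.3145,.168,0))
```

```text
plan [-0.283 -0.     0.888] [-0.     0.    -0.001] rows>=3.7
plan [0.   0.   0.36] [0. 0. 0.] rows>=1.4
```

```bash
python3 -m pendant '[[-0.284,0,0.5,0,0,-0.001,-1],[-0.284,0,0.89,0,0,-0.001,-1],[-0.284,0,0.89,0,0,-0.001,-1],[-0.284,0,0.89,0,0,-0.001,-1],[-0.284,0,0.89,0,0,-0.001,-1],[-0.284,0,0.89,0,0,-0.001,-1]]' && python3 -m pendant '[[0,0,0.18,0,0,0,-1],[0,0,0.36,0,0,0,-1],[0,0,0.36,0,0,0,-1],[0,0,0.36,0,0,0,-1]]'
```

```text
time_s: 3.0
position: [0.411, -0.3147, 0.2403]
tcp_rot: [[1.0, 0.001, -0.0], [0.001, -1.0, 0.0], [-0.0, -0.0, -1.0]]
force: [-0.0, 0.5, -0.1]
opening: 1.001
grasp_force: 0.0
time_s: 3.4
position: [0.4123, -0.3148, 0.1699]
tcp_rot: [[1.0, 0.003, 0.002], [0.003, -1.0, -0.002], [0.002, 0.002, -1.0]]
force: [0.6, 0.0, 0.2]
opening: 1.002
grasp_force: 0.0
```

```bash
python3 -m pendant '[[0,0,0,0,0,0,1],[0,0,0,0,0,0,1],[0,0,0,0,0,0,1],[0,0,0,0,0,0,1],[0,0,0,0,0,0,1],[0,0,0,0,0,0,1],[0,0,0,0,0,0,1],[0,0,0,0,0,0,1]]' && python3 -m pendant '[[0,0,-0.1,0,0,0,1],[0,0,-0.2,0,0,0,1],[0,0,-0.3,0,0,0,1],[0,0,-0.4,0,0,0,1],[0,0,-0.4,0,0,0,1]]'
python3 - <<'E'
from h import *
plan((.594,-.295,.255,0),(.594,-.295,.175,0),(.594,-.295,.164,0))
E
```

```text
time_s: 4.2
position: [0.4113, -0.3139, 0.1685]
tcp_rot: [[1.0, 0.003, 0.0], [0.003, -1.0, -0.001], [0.0, 0.001, -1.0]]
force: [0.6, -0.4, 3.8]
opening: 0.588
grasp_force: 30.0
time_s: 4.7
position: [0.4118, -0.3142, 0.2498]
tcp_rot: [[1.0, 0.003, 0.003], [0.003, -1.0, -0.003], [0.003, 0.003, -1.0]]
force: [-0.0, -1.4, -2.3]
opening: 0.589
grasp_force: 30.0
plan [ 0.911 -0.093 -0.024] [ 0.001 -0.001  0.001] rows>=3.7
plan [0.  0.  0.4] [0. 0. 0.] rows>=1.6
plan [0.    0.    0.055] [0. 0. 0.] rows>=0.2
```

```bash
python3 -m pendant '[[0.2,-0.03,0,0,0,0,1],[0.4,-0.06,-0.02,0,0,0,1],[0.6,-0.08,-0.02,0,0,0,1],[0.8,-0.09,-0.02,0,0,0,1],[0.91,-0.093,-0.02,0,0,0,1],[0.91,-0.093,-0.02,0,0,0,1],[0.91,-0.093,-0.02,0,0,0,1]]' && python3 -m pendant '[[0,0,0.1,0,0,0,1],[0,0,0.2,0,0,0,1],[0,0,0.3,0,0,0,1],[0,0,0.37,0,0,0,1],[0,0,0.4,0,0,0,1],[0,0,0.4,0,0,0,1]]'
python3 - <<'E'
from h import *
plan((.594,-.295,.165,0))
E
```

```text
time_s: 5.4
position: [0.5921, -0.2934, 0.2496]
tcp_rot: [[1.0, 0.004, -0.004], [0.004, -1.0, 0.003], [-0.004, -0.003, -1.0]]
force: [-1.1, -0.1, -2.8]
opening: 0.587
grasp_force: 30.0
time_s: 6.0
position: [0.592, -0.2942, 0.1711]
tcp_rot: [[1.0, 0.003, -0.002], [0.003, -1.0, 0.002], [-0.002, -0.002, -1.0]]
force: [0.4, 0.8, -2.8]
opening: 0.587
grasp_force: 30.0
plan [0.01  0.004 0.031] [-0.     0.001  0.001] rows>=0.1
```

```bash
python3 -m pendant '[[0.005,0,0.01,0,0,0,1],[0.01,0,0.02,0,0,0,1],[0.01,0,0.027,0,0,0,1],[0.01,0,0.031,0,0,0,1],[0.01,0,0.031,0,0,0,1],[0.01,0,0.031,0,0,0,1]]'
```

```text
time_s: 6.6
position: [0.5951, -0.2943, 0.1662]
tcp_rot: [[1.0, 0.003, 0.0], [0.003, -1.0, -0.0], [0.0, 0.0, -1.0]]
force: [-0.2, -0.0, -2.9]
opening: 0.589
grasp_force: 30.0
```

```bash
python3 -m pendant '[[0,0,0.005,0,0,0,1],[0,0,0.01,0,0,0,1],[0,0,0.01,0,0,0,1]]' && python3 -m pendant '[[0,0,0,0,0,0,-0.4],[0,0,0,0,0,0,-0.6],[0,0,0,0,0,0,-1],[0,0,0,0,0,0,-1],[0,0,0,0,0,0,-1]]' && python3 -m pendant '[[0,0,0,0,0,0,-1],[0,0,-0.15,0,0,0,-1],[0,0,-0.4,0,0,0,-1],[0,0,-0.65,0,0,0,-1],[0,0,-0.9,0,0,0,-1],[0,0,-1,0,0,0,-1],[0,0,-1,0,0,0,-1]]'
python3 - <<'E'
from h import *
plan((.57,-.12,.40,40),(.57,.06,.42,80),(.57,.24,.42,126))
E
```

```text
time_s: 6.9
position: [0.5952, -0.2945, 0.1649]
tcp_rot: [[1.0, 0.003, 0.001], [0.003, -1.0, -0.0], [0.001, 0.0, -1.0]]
force: [-1.0, 0.3, 3.1]
opening: 0.59
grasp_force: 30.0
time_s: 7.4
position: [0.5951, -0.2944, 0.1639]
tcp_rot: [[1.0, 0.003, -0.0], [0.003, -1.0, 0.0], [-0.0, -0.0, -1.0]]
force: [-0.5, 0.4, -0.1]
opening: 0.943
grasp_force: 0.0
time_s: 8.1
position: [0.5965, -0.2952, 0.3693]
tcp_rot: [[1.0, 0.003, 0.008], [0.004, -1.0, -0.006], [0.008, 0.006, -1.0]]
force: [-0.5, -0.1, 0.0]
opening: 1.001
grasp_force: 0.0
plan [-0.128 -0.876 -0.16 ] [ 0.003 -0.002 -0.221] rows>=4.6
plan [ 0.579 -0.689 -0.1  ] [ 0.     0.    -0.222] rows>=4.7
plan [ 0.886 -0.156  0.   ] [ 0.     0.    -0.256] rows>=5.4
```

```bash
python3 -m pendant '[[-0.05,-0.22,-0.05,0,0,0,-1],[-0.1,-0.46,-0.08,0,0,0,-1],[-0.15,-0.7,-0.08,0,0,0,-1],[-0.2,-0.94,-0.08,0,0,0,-1],[-0.21,-1,-0.08,0,0,0,-1]]' && python3 -m pendant '[[-0.05,-0.24,-0.05,0,0,0,-1],[-0.1,-0.48,-0.08,0,0,0,-1],[-0.15,-0.72,-0.08,0,0,0,-1],[-0.2,-0.96,-0.08,0,0,0,-1],[-0.21,-1,-0.08,0,0,0,-1]]' && python3 -m pendant '[[-0.05,-0.24,-0.05,0,0,0,-1],[-0.1,-0.48,-0.08,0,0,0,-1],[-0.15,-0.72,-0.08,0,0,0,-1],[-0.2,-0.96,-0.08,0,0,0,-1],[-0.21,-1,-0.08,0,0,0,-1],[-0.21,-1,-0.08,0,0,0,-1],[-0.21,-1,-0.08,0,0,0,-1]]'
python3 - <<'E'
from h import *
s=readout.read_state(); im,d=capture('wrist'); save('w2',im); W=cloud('wrist',d,s); np.save('w2.npy',W)
for t in ['sprayer_center','jar_center','saucer','tray']: print(t,[(np.round(r['extent']).tolist(),round(r['conf'],2)) for r in look_for(t,'wrist')])
E
```

```text
time_s: 8.6
position: [0.5496, -0.0896, 0.3781]
tcp_rot: [[1.0, 0.007, -0.006], [0.007, -1.0, 0.004], [-0.006, -0.004, -1.0]]
force: [0.9, -0.2, -0.4]
opening: 0.997
grasp_force: 0.0
time_s: 9.1
position: [0.5077, 0.1092, 0.3947]
tcp_rot: [[1.0, 0.008, -0.004], [0.008, -1.0, 0.002], [-0.004, -0.002, -1.0]]
force: [-0.5, -0.5, 0.8]
opening: 1.002
grasp_force: 0.0
time_s: 9.8
position: [0.4676, 0.3038, 0.4111]
tcp_rot: [[1.0, 0.002, -0.001], [0.002, -1.0, -0.002], [-0.001, 0.002, -1.0]]
force: [0.6, 0.8, 0.2]
opening: 1.0
grasp_force: 0.0
sprayer_center [([271.0, 227.0, 316.0, 323.0], 0.86)]
jar_center [([301.0, 36.0, 376.0, 111.0], 0.88), ([130.0, 165.0, 211.0, 225.0], 0.83), ([622.0, 35.0, 640.0, 111.0], 0.54)]
saucer [([284.0, 18.0, 389.0, 131.0], 0.95)]
tray [([256.0, 197.0, 338.0, 297.0], 0.95)]
```

View pics/w2.png

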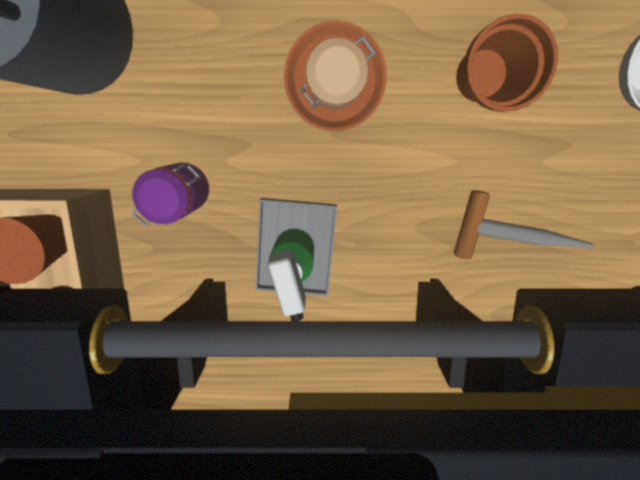

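Wrist view: clear jar at (337,73) in the saucer, with wires at (366,47) and (310,96). Sprayer head at (287,285), tray at (297,246), purple decoy at (170,192).

Run:
```python
from h import *
im=cv2.imread('pics/w2.png'); W=np.load('w2.npy'); hsv=cv2.cvtColor(im,cv2.COLOR_BGR2HSV)
def box(l,t,r,b):
    m=np.zeros((480,640),bool); m[t:b,l:r]=1; return m
print(hsv[75,293],hsv[75,270],hsv[210,275])
m=box(270,5,400,145)&((hsv[...,0]<11)|(hsv[...,0]>172))&(hsv[...,1]>110)
rep('saucer rim',plane('wrist',big(m),.017))
m=box(280,20,395,130)&(W[...,2]>.086); print(np.nanpercentile(W[m][:,2],[5,50,95]))
rep('jar lid',plane('wrist',big(m),np.nanmedian(W[m][:,2])))
w=plane('wrist',[(366,47),(310,96)],.075); print('wires',w,np.degrees(np.arctan2(*(w[0]-w[1])[::-1])), w.mean(0))
m=box(240,185,350,310)&(hsv[...,1]<60)&(W[...,2]<.03)
rep('tray',plane('wrist',big(m),.014))
m=box(240,220,330,330)&(W[...,2]>.125); print(np.nanpercentile(W[m][:,2],[5,50,95]))
rep('head',plane('wrist',big(m),np.nanmedian(W[m][:,2])))
m=m&(hsv[...,2]>140); rep('head white',plane('wrist',big(m),np.nanmedian(W[m][:,2])))
m=box(250,215,330,300)&(hsv[...,0]>45)&(hsv[...,0]<85)&(hsv[...,1]>110); rep('green W',W[m&(W[...,2]<.075)][:,:2])
```

```text
[ 10 159 133] [ 18 124 181] [ 50   5 141]
saucer rim 20 circ [0.5984 0.248 ] 0.0033 rect [598.4 248. ] [4.7 4.4] 90.0 med [0.5984 0.248 ]
[0.08785896 0.0927403  0.09458257]
jar lid 3205 circ [0.6    0.2884] 0.0309 rect [600.  288.6] [59.4 60.1] 90.0 med [0.6006 0.2887]
wires [[0.62469303 0.25883998]
 [0.57805841 0.31599361]] -50.78720188119868 [0.60137572 0.2874168 ]
tray 4585 circ [0.3925 0.3397] 0.0795 rect [392.9 339.9] [100.2 126.9] 84.8 med [0.4154 0.3294]
[0.13248236 0.14078567 0.42663705]
head 2345 circ [0.3715 0.3428] 0.0546 rect [384.4 342.8] [93.2 82.4] 90.0 med [0.375 0.339]
head white 1176 circ [0.3895 0.3399] 0.0305 rect [389.2 340. ] [59.8 22.9] 15.2 med [0.3903 0.3402]
green W 160 circ [0.3959 0.3382] 0.0253 rect [403.6 333.3] [50.2 25.8] 57.4 med [0.4125 0.3348]
```

Run:
```python
from h import *
im=cv2.imread('pics/w2.png'); W=np.load('w2.npy'); hsv=cv2.cvtColor(im,cv2.COLOR_BGR2HSV)
m=np.zeros((480,640),bool); m[5:145,270:400]=1
m&=(hsv[...,0]<14)&(hsv[...,1]>140)&(W[...,2]<.05); P=big(m)
rep('saucer rim',plane('wrist',P,.017))
plan((.54,.295,.33,65),(.600,.288,.24,129),(.600,.288,.103,129))
```

```text
saucer rim 4763 circ [0.6035 0.2882] 0.0603 rect [603.4 288.1] [120.  118.6] 90.0 med [0.5995 0.2925]
plan [0.362 0.044 0.41 ] [ 0.     0.    -0.361] rows>=7.6
plan [0.095 0.287 0.45 ] [ 0.     0.    -0.356] rows>=7.5
plan [0.    0.    0.685] [0. 0. 0.] rows>=2.7
```

Saucer centre is (0.603, 0.288), radius 60 mm, which matches the given size. Now I'll turn above the jar.

```bash
python3 -m pendant '[[0.05,0,0.06,0,0,-0.045,-1],[0.1,0.01,0.12,0,0,-0.09,-1],[0.15,0.02,0.18,0,0,-0.135,-1],[0.2,0.03,0.24,0,0,-0.18,-1],[0.25,0.03,0.3,0,0,-0.225,-1],[0.3,0.04,0.36,0,0,-0.27,-1],[0.34,0.04,0.4,0,0,-0.315,-1],[0.36,0.04,0.41,0,0,-0.36,-1]]' && python3 -m pendant '[[0.01,0.04,0.06,0,0,-0.045,-1],[0.03,0.08,0.12,0,0,-0.09,-1],[0.04,0.12,0.18,0,0,-0.135,-1],[0.06,0.16,0.24,0,0,-0.18,-1],[0.07,0.2,0.3,0,0,-0.225,-1],[0.08,0.24,0.36,0,0,-0.27,-1],[0.09,0.28,0.41,0,0,-0.315,-1],[0.095,0.287,0.45,0,0,-0.36,-1]]' && python3 -m pendant '[[0,0,0,0,0,0,-1],[0,0,0,0,0,0,-1]]'
python3 - <<'E'
from h import *
plan((.600,.288,.13,129),(.600,.288,.103,129))
E
```

```text
time_s: 10.85
position: [0.5397, 0.2962, 0.3288]
tcp_rot: [[0.419, 0.908, -0.002], [0.908, -0.419, -0.001], [-0.001, -0.001, -1.0]]
force: [0.0, 0.6, 0.8]
opening: 0.998
grasp_force: 0.0
time_s: 11.65
position: [0.6004, 0.2891, 0.2394]
tcp_rot: [[-0.643, 0.766, 0.0], [0.766, 0.643, -0.0], [-0.0, 0.0, -1.0]]
force: [-0.3, -0.4, 0.0]
opening: 1.001
grasp_force: 0.0
time_s: 11.85
position: [0.5993, 0.2898, 0.2401]
tcp_rot: [[-0.637, 0.771, -0.0], [0.771, 0.637, -0.0], [0.0, -0.0, -1.0]]
force: [0.2, -0.1, 0.5]
opening: 1.006
grasp_force: 0.0
plan [-0.009 -0.003  0.551] [-0.    -0.     0.003] rows>=2.2
plan [0.    0.    0.135] [0. 0. 0.] rows>=0.5
```

```bash
python3 -m pendant '[[-0.01,0,0.2,0,0,0,-1],[-0.01,0,0.4,0,0,0,-1],[-0.01,0,0.55,0,0,0,-1],[-0.01,0,0.65,0,0,0,-1],[-0.01,0,0.685,0,0,0,-1],[-0.01,0,0.685,0,0,0,-1],[-0.01,0,0.685,0,0,0,-1]]' && python3 -m pendant '[[0,0,0,0,0,0,1],[0,0,0,0,0,0,1],[0,0,0,0,0,0,1],[0,0,0,0,0,0,1],[0,0,0,0,0,0,1]]'
```

```text
time_s: 12.55
position: [0.6014, 0.2891, 0.1046]
tcp_rot: [[-0.639, 0.769, 0.003], [0.769, 0.639, 0.001], [-0.001, 0.003, -1.0]]
force: [0.8, 0.2, -0.2]
opening: 0.996
grasp_force: 0.0
time_s: 13.05
position: [0.6004, 0.2888, 0.1037]
tcp_rot: [[-0.64, 0.768, 0.0], [0.768, 0.64, -0.0], [-0.0, 0.0, -1.0]]
force: [-1.0, -0.7, 3.3]
opening: 0.728
grasp_force: 30.0
```

```bash
python3 -m pendant '[[0,0,-0.1,0,0,0,1],[0,0,-0.25,0,0,0,1],[0,0,-0.45,0,0,0,1],[0,0,-0.65,0,0,0,1],[0,0,-0.78,0,0,0,1],[0,0,-0.78,0,0,0,1]]'
python3 - <<'E'
from h import *
plan((.54,.10,.26,129.6),(.48,-.10,.26,129.6),(.43,-.22,.26,129.6),(.406,-.318,.26,129.6))
E
```

```text
time_s: 13.65
position: [0.6024, 0.2896, 0.2633]
tcp_rot: [[-0.64, 0.768, 0.009], [0.768, 0.64, 0.003], [-0.004, 0.009, -1.0]]
force: [0.9, 0.0, -2.5]
opening: 0.731
grasp_force: 30.0
plan [-0.529 -0.847  0.011] [0.003 0.001 0.001] rows>=4.0
plan [-0.579 -0.869  0.   ] [0. 0. 0.] rows>=4.2
plan [-0.303 -0.575  0.   ] [0. 0. 0.] rows>=2.6
plan [-0.301 -0.405  0.   ] [0. 0. 0.] rows>=2.0
```

```bash
python3 -m pendant '[[-0.07,-0.11,0,0,0,0,1],[-0.18,-0.28,0,0,0,0,1],[-0.3,-0.48,0,0,0,0,1],[-0.42,-0.67,0,0,0,0,1],[-0.53,-0.847,0,0,0,0,1]]' && python3 -m pendant '[[-0.12,-0.18,0,0,0,0,1],[-0.24,-0.36,0,0,0,0,1],[-0.36,-0.54,0,0,0,0,1],[-0.48,-0.72,0,0,0,0,1],[-0.58,-0.87,0,0,0,0,1]]' && python3 -m pendant '[[-0.12,-0.19,0,0,0,0,1],[-0.24,-0.38,0,0,0,0,1],[-0.36,-0.57,0,0,0,0,1],[-0.46,-0.76,0,0,0,0,1],[-0.55,-0.9,0,0,0,0,1],[-0.604,-0.98,0,0,0,0,1],[-0.604,-0.98,0,0,0,0,1],[-0.604,-0.98,0,0,0,0,1]]'
python3 - <<'E'
from h import *
plan((.4065,-.318,.118,129.6),(.4065,-.318,.108,129.6))
E
```

```text
time_s: 14.15
position: [0.5359, 0.0975, 0.2566]
tcp_rot: [[-0.64, 0.768, -0.005], [0.768, 0.64, -0.0], [0.003, -0.004, -1.0]]
force: [0.5, -0.3, -1.8]
opening: 0.729
grasp_force: 30.0
time_s: 14.65
position: [0.4767, -0.1029, 0.257]
tcp_rot: [[-0.639, 0.769, -0.004], [0.769, 0.639, 0.001], [0.003, -0.002, -1.0]]
force: [0.8, -0.1, -2.7]
opening: 0.728
grasp_force: 30.0
time_s: 15.45
position: [0.4044, -0.3189, 0.2573]
tcp_rot: [[-0.639, 0.769, -0.002], [0.769, 0.639, 0.004], [0.004, 0.001, -1.0]]
force: [-0.2, 0.8, -2.0]
opening: 0.733
grasp_force: 30.0
plan [-0.006  0.01   0.696] [ 0.    -0.001  0.001] rows>=2.8
plan [0.   0.   0.05] [0. 0. 0.] rows>=0.2
```

```bash
python3 -m pendant '[[0,0.01,0.1,0,0,0,1],[0,0.01,0.25,0,0,0,1],[0,0.01,0.42,0,0,0,1],[0,0.01,0.56,0,0,0,1],[0,0.01,0.65,0,0,0,1],[0,0.01,0.7,0,0,0,1],[0,0.01,0.7,0,0,0,1]]' && python3 -m pendant '[[0,0,0.01,0,0,0,1],[0,0,0.02,0,0,0,1],[0,0,0.03,0,0,0,1],[0,0,0.04,0,0,0,1],[0,0,0.045,0,0,0,1],[0,0,0.045,0,0,0,1]]'
```

```text
time_s: 16.15
position: [0.4065, -0.3167, 0.1176]
tcp_rot: [[-0.641, 0.768, -0.003], [0.768, 0.641, 0.003], [0.004, 0.0, -1.0]]
force: [-0.7, 0.0, -1.3]
opening: 0.731
grasp_force: 30.0
time_s: 16.75
position: [0.4068, -0.3185, 0.1101]
tcp_rot: [[-0.64, 0.768, -0.0], [0.768, 0.64, 0.0], [0.0, 0.0, -1.0]]
force: [0.3, -0.3, -2.6]
opening: 0.731
grasp_force: 30.0
```

```bash
python3 -m pendant '[[0,0,0.005,0,0,0,1],[0,0,0.01,0,0,0,1],[0,0,0.012,0,0,0,1],[0,0,0.012,0,0,0,1]]'
```

```text
time_s: 17.15
position: [0.4068, -0.3185, 0.1077]
tcp_rot: [[-0.64, 0.768, -0.0], [0.768, 0.64, 0.0], [0.0, -0.0, -1.0]]
force: [0.4, 0.1, -2.1]
opening: 0.733
grasp_force: 30.0
```

```bash
python3 -m pendant '[[0,0,0.004,0,0,0,1],[0,0,0.008,0,0,0,1],[0,0,0.008,0,0,0,1]]' && python3 -m pendant '[[0,0,0,0,0,0,-0.6],[0,0,0,0,0,0,-0.7],[0,0,0,0,0,0,-1],[0,0,0,0,0,0,-1],[0,0,0,0,0,0,-1]]' && python3 -m pendant '[[0,0,-0.1,0,0,0,-1],[0,0,-0.3,0,0,0,-1],[0,0,-0.55,0,0,0,-1],[0,0,-0.8,0,0,0,-1],[0,0,-1,0,0,0,-1]]'
python3 - <<'E'
from h import *
plan((.48,-.13,.34,95),(.48,.06,.34,60),(.44,.22,.33,35),(.389,.340,.26,15))
E
```

```text
time_s: 17.45
position: [0.4068, -0.3184, 0.1076]
tcp_rot: [[-0.64, 0.768, 0.0], [0.768, 0.64, -0.001], [-0.001, -0.0, -1.0]]
force: [-2.0, 1.8, 11.7]
opening: 0.731
grasp_force: 30.0
time_s: 17.95
position: [0.4069, -0.3185, 0.1058]
tcp_rot: [[-0.64, 0.768, -0.0], [0.768, 0.64, 0.0], [0.0, -0.0, -1.0]]
force: [-0.4, -0.1, 0.5]
opening: 0.98
grasp_force: 0.0
time_s: 18.45
position: [0.407, -0.3186, 0.3087]
tcp_rot: [[-0.64, 0.768, 0.001], [0.768, 0.64, -0.002], [-0.002, -0.0, -1.0]]
force: [0.7, -0.2, -0.1]
opening: 0.998
grasp_force: 0.0
plan [ 0.49   0.884 -0.157] [0.    0.001 0.193] rows>=4.1
plan [0.946 0.083 0.   ] [0.    0.    0.194] rows>=4.1
plan [ 0.593 -0.573  0.05 ] [0.    0.    0.139] rows>=3.3
plan [ 0.135 -0.638  0.35 ] [0.    0.    0.111] rows>=3.0
```

```bash
python3 -m pendant '[[0.12,0.2,-0.15,0,0,0.045,-1],[0.24,0.42,-0.157,0,0,0.09,-1],[0.36,0.64,-0.157,0,0,0.135,-1],[0.46,0.84,-0.157,0,0,0.175,-1],[0.49,0.884,-0.157,0,0,0.193,-1]]' && python3 -m pendant '[[0.2,0.02,0,0,0,0.04,-1],[0.42,0.04,0,0,0,0.085,-1],[0.64,0.06,0,0,0,0.13,-1],[0.86,0.08,0,0,0,0.175,-1],[0.946,0.083,0,0,0,0.194,-1]]' && python3 -m pendant '[[0.14,-0.14,0.01,0,0,0.035,-1],[0.28,-0.28,0.03,0,0,0.07,-1],[0.42,-0.42,0.04,0,0,0.105,-1],[0.56,-0.54,0.05,0,0,0.139,-1],[0.593,-0.573,0.05,0,0,0.139,-1],[0.593,-0.573,0.05,0,0,0.139,-1]]'
python3 - <<'E'
from h import *
plan((.389,.340,.25,15),(.389,.340,.172,15))
E
```

```text
time_s: 18.95
position: [0.4804, -0.1271, 0.3375]
tcp_rot: [[-0.086, 0.996, 0.0], [0.996, 0.086, 0.001], [0.001, 0.0, -1.0]]
force: [-0.1, 0.3, -0.3]
opening: 0.998
grasp_force: 0.0
time_s: 19.45
position: [0.4791, 0.0627, 0.3372]
tcp_rot: [[0.5, 0.866, -0.001], [0.866, -0.5, 0.001], [0.0, -0.001, -1.0]]
force: [0.6, -0.5, -0.2]
opening: 0.998
grasp_force: 0.0
time_s: 20.05
position: [0.4389, 0.2208, 0.3272]
tcp_rot: [[0.816, 0.579, -0.001], [0.579, -0.816, -0.0], [-0.001, 0.0, -1.0]]
force: [1.0, -0.2, 0.7]
opening: 0.998
grasp_force: 0.0
plan [ 0.142 -0.631  0.386] [0.    0.    0.113] rows>=3.0
plan [0.   0.   0.39] [0. 0. 0.] rows>=1.6
```

```bash
python3 -m pendant '[[0.04,-0.18,0.1,0,0,0.035,-1],[0.09,-0.4,0.2,0,0,0.075,-1],[0.13,-0.6,0.35,0,0,0.113,-1],[0.142,-0.631,0.386,0,0,0.113,-1],[0.142,-0.631,0.386,0,0,0.113,-1],[0.142,-0.631,0.386,0,0,0.113,-1]]' && python3 -m pendant '[[0,0,0.1,0,0,0,-1],[0,0,0.2,0,0,0,-1],[0,0,0.3,0,0,0,-1],[0,0,0.38,0,0,0,-1],[0,0,0.38,0,0,0,-1],[0,0,0.38,0,0,0,-1]]'
```

```text
time_s: 20.65
position: [0.3915, 0.3383, 0.2507]
tcp_rot: [[0.967, 0.255, 0.001], [0.255, -0.967, -0.0], [0.001, 0.001, -1.0]]
force: [-0.0, 0.4, 0.5]
opening: 0.999
grasp_force: 0.0
time_s: 21.25
position: [0.3917, 0.3386, 0.1753]
tcp_rot: [[0.967, 0.254, 0.002], [0.254, -0.967, 0.001], [0.002, -0.0, -1.0]]
force: [0.2, 0.2, -0.3]
opening: 1.001
grasp_force: 0.0
```

```bash
python3 -m pendant '[[-0.01,0,0.01,0,0,0,-1],[-0.01,0,0.01,0,0,0,1],[-0.01,0,0.01,0,0,0,1],[-0.01,0,0.01,0,0,0,1],[-0.01,0,0.01,0,0,0,1],[-0.01,0,0.01,0,0,0,1],[-0.01,0,0.01,0,0,0,1],[-0.01,0,0.01,0,0,0,1]]' && python3 -m pendant '[[0,0,0,0,0,0,1],[0,0,0,0,0,0,1]]'
```

```text
time_s: 22.05
position: [0.3883, 0.3389, 0.1722]
tcp_rot: [[0.967, 0.255, -0.0], [0.255, -0.967, -0.0], [-0.0, 0.0, -1.0]]
force: [0.3, 0.3, 0.1]
opening: 0.446
grasp_force: 0.0
time_s: 22.25
position: [0.3884, 0.3391, 0.1729]
tcp_rot: [[0.967, 0.255, 0.0], [0.255, -0.967, 0.0], [0.001, -0.0, -1.0]]
force: [0.3, 0.9, -1.6]
opening: 0.271
grasp_force: 41.9
```

```bash
python3 -m pendant '[[0,0,0,0,0,0,1],[0,0,0,0,0,0,1],[0,0,-0.05,0,0,0,1],[0,0,-0.15,0,0,0,1],[0,0,-0.3,0,0,0,1],[0,0,-0.45,0,0,0,1],[0,0,-0.5,0,0,0,1],[0,0,-0.5,0,0,0,1]]'
python3 - <<'E'
from h import *
im,d=capture('scene'); save('s2',im[120:330,130:540].repeat(1,0))
s=readout.read_state(); print(s['position'],s['opening'])
plan((.60,.288,.275,15),(.6035,.288,.19,15),(.6035,.288,.176,15))
E
```

```text
time_s: 23.05
position: [0.3888, 0.3392, 0.2736]
tcp_rot: [[0.967, 0.255, 0.003], [0.255, -0.967, 0.002], [0.003, -0.001, -1.0]]
force: [-0.6, -0.2, -1.9]
opening: 0.272
grasp_force: 41.9
[0.38802245 0.33876598 0.27221714] 0.2711214369454554
plan [ 0.96   0.516 -0.014] [-0.    -0.    -0.001] rows>=4.4
plan [0.017 0.005 0.425] [0. 0. 0.] rows>=1.7
plan [0.   0.   0.07] [0. 0. 0.] rows>=0.3
```

View pics/s2.png

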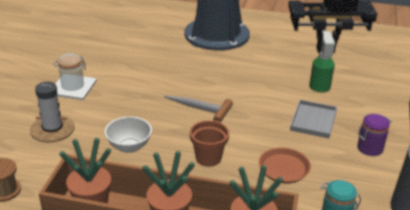

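Scene: the feeder stands on the mat, the jar on the tile, and the sprayer hangs upright in the gripper. Saucer and tray are empty.

```bash
python3 -m pendant '[[0.1,0.05,0,0,0,0,1],[0.28,0.15,-0.01,0,0,0,1],[0.48,0.26,-0.01,0,0,0,1],[0.68,0.36,-0.01,0,0,0,1],[0.86,0.46,-0.01,0,0,0,1],[0.975,0.52,-0.01,0,0,0,1],[0.975,0.52,-0.01,0,0,0,1],[0.975,0.52,-0.01,0,0,0,1]]' && python3 -m pendant '[[0,0,0.1,0,0,0,1],[0,0,0.2,0,0,0,1],[0,0,0.3,0,0,0,1],[0,0,0.38,0,0,0,1],[0,0,0.42,0,0,0,1],[0,0,0.42,0,0,0,1]]'
python3 - <<'E'
from h import *
plan((.6035,.287,.1755,15))
E
```

```text
time_s: 23.9
position: [0.6023, 0.2874, 0.2712]
tcp_rot: [[0.967, 0.254, -0.006], [0.254, -0.967, -0.001], [-0.006, -0.0, -1.0]]
force: [-0.7, -0.5, -1.0]
opening: 0.272
grasp_force: 41.9
time_s: 24.5
position: [0.6011, 0.2883, 0.1883]
tcp_rot: [[0.967, 0.256, -0.005], [0.256, -0.967, -0.001], [-0.005, -0.0, -1.0]]
force: [0.0, 0.3, -1.4]
opening: 0.275
grasp_force: 41.9
plan [0.01  0.009 0.064] [-0.     0.002 -0.001] rows>=0.3
```

```bash
python3 -m pendant '[[0.005,0.005,0.015,0,0,0,1],[0.01,0.005,0.03,0,0,0,1],[0.01,0.005,0.04,0,0,0,1],[0.01,0.005,0.05,0,0,0,1],[0.01,0.005,0.056,0,0,0,1],[0.01,0.005,0.058,0,0,0,1],[0.01,0.005,0.058,0,0,0,1]]'
```

```text
time_s: 25.2
position: [0.6055, 0.2876, 0.1786]
tcp_rot: [[0.967, 0.255, -0.0], [0.255, -0.967, 0.0], [-0.0, -0.0, -1.0]]
force: [-0.4, 0.3, -1.5]
opening: 0.272
grasp_force: 41.9
```

```bash
python3 -m pendant '[[-0.01,0,0.005,0,0,0,1],[-0.01,0,0.01,0,0,0,1],[-0.01,0,0.013,0,0,0,1],[-0.01,0,0.013,0,0,0,1]]'; python3 -m pendant '[[0,0,0.003,0,0,0,1],[0,0,0.006,0,0,0,1],[0,0,0.006,0,0,0,1]]'
```

```text
time_s: 25.6
position: [0.6036, 0.2871, 0.1761]
tcp_rot: [[0.967, 0.255, 0.0], [0.255, -0.967, 0.0], [0.0, -0.0, -1.0]]
force: [0.1, -0.7, -1.6]
opening: 0.274
grasp_force: 41.9
time_s: 25.9
position: [0.6037, 0.2871, 0.176]
tcp_rot: [[0.967, 0.255, 0.001], [0.255, -0.967, 0.0], [0.001, 0.0, -1.0]]
force: [-1.4, -0.9, 6.1]
opening: 0.269
grasp_force: 42.1
```

Contact. Next: release, lift, and head for the feeder on the mat.

```bash
python3 -m pendant '[[0,0,0,0,0,0,0.2],[0,0,0,0,0,0,-0.2],[0,0,0,0,0,0,-1],[0,0,0,0,0,0,-1],[0,0,0,0,0,0,-1],[0,0,0,0,0,0,-1],[0,0,0,0,0,0,-1]]' && python3 -m pendant '[[0,0,-0.1,0,0,0,-1],[0,0,-0.3,0,0,0,-1],[0,0,-0.55,0,0,0,-1],[0,0,-0.7,0,0,0,-1],[0,0,-0.8,0,0,0,-1],[0,0,-0.8,0,0,0,-1]]'
python3 - <<'E'
from h import *
plan((.605,.09,.33,10),(.605,-.1,.33,5),(.597,-.29,.25,0),(.5955,-.294,.163,0))
E
```

```text
time_s: 26.6
position: [0.6036, 0.2871, 0.1746]
tcp_rot: [[0.967, 0.255, -0.0], [0.255, -0.967, -0.0], [-0.0, -0.0, -1.0]]
force: [-0.6, 0.1, 0.4]
opening: 0.83
grasp_force: 0.0
time_s: 27.2
position: [0.6051, 0.2876, 0.3391]
tcp_rot: [[0.967, 0.255, 0.008], [0.255, -0.967, 0.002], [0.009, -0.0, -1.0]]
force: [0.0, 0.2, -0.3]
opening: 0.999
grasp_force: 0.0
plan [-0.253  0.955  0.043] [-0.    -0.003  0.027] rows>=4.0
plan [-0.165  0.936  0.   ] [0.    0.    0.028] rows>=3.8
plan [-0.123  0.943  0.4  ] [0.    0.    0.028] rows>=4.1
plan [-0.007  0.02   0.435] [0. 0. 0.] rows>=1.7
```

```bash
python3 -m pendant '[[-0.06,0.2,0.02,0,0,0.005,-1],[-0.12,0.43,0.04,0,0,0.01,-1],[-0.18,0.66,0.04,0,0,0.02,-1],[-0.24,0.89,0.04,0,0,0.027,-1],[-0.253,0.955,0.043,0,0,0.027,-1]]' && python3 -m pendant '[[-0.04,0.22,0,0,0,0.005,-1],[-0.08,0.45,0,0,0,0.01,-1],[-0.12,0.68,0,0,0,0.02,-1],[-0.16,0.9,0,0,0,0.028,-1],[-0.165,0.936,0,0,0,0.028,-1]]' && python3 -m pendant '[[-0.03,0.22,0,0,0,0.005,-1],[-0.06,0.45,0,0,0,0.01,-1],[-0.09,0.68,0.1,0,0,0.02,-1],[-0.123,0.88,0.25,0,0,0.028,-1],[-0.123,0.943,0.4,0,0,0.028,-1],[-0.123,0.943,0.4,0,0,0.028,-1],[-0.123,0.943,0.4,0,0,0.028,-1]]'
python3 - <<'E'
from h import *
s=readout.read_state(); im,d=capture('wrist'); save('w3',im); W=cloud('wrist',d,s)
m=(W[...,2]>.112)&(W[...,2]<.14)&(abs(W[...,0]-.594)<.05)&(abs(W[...,1]+.295)<.04)
rep('cap',W[m][:,:2])
plan((.5955,-.2945,.1645,0))
E
```

```text
time_s: 27.7
position: [0.6026, 0.0851, 0.3243]
tcp_rot: [[0.986, 0.168, -0.003], [0.168, -0.986, -0.002], [-0.004, 0.001, -1.0]]
force: [0.2, 0.3, 0.5]
opening: 1.002
grasp_force: 0.0
time_s: 28.2
position: [0.6029, -0.105, 0.3246]
tcp_rot: [[0.997, 0.08, -0.002], [0.08, -0.997, -0.001], [-0.002, 0.001, -1.0]]
force: [0.4, -0.3, -0.4]
opening: 1.0
grasp_force: 0.0
time_s: 28.9
position: [0.5944, -0.289, 0.245]
tcp_rot: [[1.0, -0.002, -0.003], [-0.002, -1.0, 0.003], [-0.003, -0.003, -1.0]]
force: [-0.3, 1.0, 0.8]
opening: 0.997
grasp_force: 0.0
cap 5845 circ [ 0.5918 -0.2949] 0.026 rect [ 591.8 -295. ] [50.5 51.7] 89.1 med [ 0.594 -0.295]
plan [0.002 0.028 0.41 ] [-0. -0. -0.] rows>=1.6
```

```bash
python3 -m pendant '[[0,0.03,0.1,0,0,0,-1],[0,0.03,0.2,0,0,0,-1],[0,0.03,0.3,0,0,0,-1],[0,0.03,0.38,0,0,0,-1],[0,0.03,0.4,0,0,0,-1],[0,0.03,0.4,0,0,0,-1],[0,0.03,0.4,0,0,0,-1]]' && python3 -m pendant '[[0,0,0,0,0,0,1],[0,0,0,0,0,0,1],[0,0,0,0,0,0,1],[0,0,0,0,0,0,1],[0,0,0,0,0,0,1],[0,0,0,0,0,0,1],[0,0,0,0,0,0,1]]' && python3 -m pendant '[[0,0,-0.1,0,0,0,1],[0,0,-0.25,0,0,0,1],[0,0,-0.45,0,0,0,1],[0,0,-0.6,0,0,0,1],[0,0,-0.6,0,0,0,1]]'
python3 - <<'E'
from h import *
plan((.53,-.11,.285,0),(.47,.08,.285,0),(.42,.22,.285,0),(.394,.340,.275,0))
E
```

```text
time_s: 29.65
position: [0.5954, -0.2966, 0.1676]
tcp_rot: [[1.0, -0.002, 0.002], [-0.002, -1.0, -0.001], [0.002, 0.001, -1.0]]
force: [-0.0, -0.1, 0.7]
opening: 1.0
grasp_force: 0.0
time_s: 30.35
position: [0.5946, -0.2965, 0.1663]
tcp_rot: [[1.0, -0.003, -0.0], [-0.003, -1.0, 0.0], [-0.0, -0.0, -1.0]]
force: [-0.3, 1.0, 0.7]
opening: 0.593
grasp_force: 30.0
time_s: 30.85
position: [0.5966, -0.298, 0.2911]
tcp_rot: [[1.0, -0.003, 0.008], [-0.003, -1.0, -0.006], [0.008, 0.006, -1.0]]
force: [1.1, 0.1, -2.0]
opening: 0.59
grasp_force: 30.0
plan [-0.336 -0.939  0.022] [ 0.002 -0.003 -0.001] rows>=4.0
plan [-0.3  -0.95  0.  ] [0. 0. 0.] rows>=4.0
plan [-0.25 -0.7   0.  ] [0. 0. 0.] rows>=3.0
plan [-0.13 -0.6   0.05] [0. 0. 0.] rows>=2.5
```

```bash
python3 -m pendant '[[-0.05,-0.12,0,0,0,0,1],[-0.12,-0.34,0.02,0,0,0,1],[-0.2,-0.55,0.02,0,0,0,1],[-0.28,-0.76,0.02,0,0,0,1],[-0.336,-0.939,0.02,0,0,0,1]]' && python3 -m pendant '[[-0.07,-0.2,0,0,0,0,1],[-0.14,-0.4,0,0,0,0,1],[-0.21,-0.6,0,0,0,0,1],[-0.27,-0.8,0,0,0,0,1],[-0.3,-0.95,0,0,0,0,1]]' && python3 -m pendant '[[-0.06,-0.19,0,0,0,0,1],[-0.13,-0.37,0,0,0,0,1],[-0.2,-0.54,0,0,0,0,1],[-0.25,-0.7,0,0,0,0,1],[-0.29,-0.86,0,0,0,0,1],[-0.31,-1,0,0,0,0,1]]'
python3 - <<'E'
from h import *
plan((.3935,.339,.275,0),(.3935,.339,.172,0))
E
```

```text
time_s: 31.35
position: [0.5251, -0.106, 0.2799]
tcp_rot: [[1.0, -0.003, -0.005], [-0.003, -1.0, 0.003], [-0.005, -0.003, -1.0]]
force: [0.4, 0.1, -2.6]
opening: 0.591
grasp_force: 30.0
time_s: 31.85
position: [0.4654, 0.0837, 0.2804]
tcp_rot: [[1.0, -0.002, -0.006], [-0.002, -1.0, 0.001], [-0.006, -0.001, -1.0]]
force: [0.8, -0.3, -1.6]
opening: 0.589
grasp_force: 30.0
time_s: 32.45
position: [0.4049, 0.2827, 0.2804]
tcp_rot: [[1.0, -0.002, -0.004], [-0.002, -1.0, -0.002], [-0.004, 0.002, -1.0]]
force: [0.2, 0.7, -2.4]
opening: 0.588
grasp_force: 30.0
plan [-0.057 -0.281  0.027] [ 0.     0.001 -0.001] rows>=1.2
plan [0.    0.    0.515] [0. 0. 0.] rows>=2.1
```

```bash
python3 -m pendant '[[-0.02,-0.1,0,0,0,0,1],[-0.04,-0.2,0.02,0,0,0,1],[-0.057,-0.281,0.03,0,0,0,1],[-0.057,-0.281,0.03,0,0,0,1],[-0.057,-0.281,0.03,0,0,0,1]]' && python3 -m pendant '[[0,0,0.1,0,0,0,1],[0,0,0.2,0,0,0,1],[0,0,0.3,0,0,0,1],[0,0,0.4,0,0,0,1],[0,0,0.47,0,0,0,1],[0,0,0.5,0,0,0,1],[0,0,0.5,0,0,0,1]]'
python3 - <<'E'
from h import *
plan((.3935,.339,.1645,0))
E
```

```text
time_s: 32.95
position: [0.3949, 0.3375, 0.2748]
tcp_rot: [[1.0, -0.002, -0.003], [-0.002, -1.0, -0.002], [-0.003, 0.002, -1.0]]
force: [0.1, -0.6, -2.2]
opening: 0.586
grasp_force: 30.0
time_s: 33.65
position: [0.3956, 0.337, 0.1754]
tcp_rot: [[1.0, -0.004, -0.002], [-0.004, -1.0, -0.001], [-0.002, 0.001, -1.0]]
force: [-0.0, -0.3, -2.2]
opening: 0.589
grasp_force: 30.0
plan [-0.01  -0.01   0.054] [ 0.     0.001 -0.001] rows>=0.2
```

```bash
python3 -m pendant '[[-0.005,-0.005,0.015,0,0,0,1],[-0.01,-0.01,0.03,0,0,0,1],[-0.01,-0.01,0.04,0,0,0,1],[-0.01,-0.01,0.05,0,0,0,1],[-0.01,-0.01,0.054,0,0,0,1],[-0.01,-0.01,0.054,0,0,0,1],[-0.01,-0.01,0.054,0,0,0,1]]'; python3 -m pendant '[[0,0,0.004,0,0,0,1],[0,0,0.007,0,0,0,1],[0,0,0.007,0,0,0,1]]'
```

```text
time_s: 34.35
position: [0.3939, 0.34, 0.1655]
tcp_rot: [[1.0, -0.003, 0.0], [-0.003, -1.0, 0.0], [0.0, -0.0, -1.0]]
force: [0.4, -0.2, -2.4]
opening: 0.59
grasp_force: 30.0
time_s: 34.65
position: [0.3938, 0.34, 0.164]
tcp_rot: [[1.0, -0.003, -0.0], [-0.003, -1.0, -0.0], [-0.0, 0.0, -1.0]]
force: [-0.0, 0.7, -3.5]
opening: 0.582
grasp_force: 30.0
```

```bash
python3 -m pendant '[[0,0,0.004,0,0,0,1],[0,0,0.008,0,0,0,1],[0,0,0.008,0,0,0,1]]'
```

```text
time_s: 34.95
position: [0.3942, 0.3401, 0.1632]
tcp_rot: [[1.0, -0.003, 0.001], [-0.003, -1.0, 0.0], [0.001, -0.0, -1.0]]
force: [-0.6, -1.1, 4.4]
opening: 0.593
grasp_force: 30.0
```

Contact. I'll release, back off and check all three.

```bash
python3 -m pendant '[[0,0,0,0,0,0,-0.4],[0,0,0,0,0,0,-0.6],[0,0,0,0,0,0,-1],[0,0,0,0,0,0,-1],[0,0,0,0,0,0,-1]]' && python3 -m pendant '[[0,0,-0.1,0,0,0,-1],[0,0,-0.3,0,0,0,-1],[0,0,-0.55,0,0,0,-1],[0,0,-0.8,0,0,0,-1],[0,0,-1,0,0,0,-1]]' && python3 -m pendant '[[0.1,0.1,-0.1,0,0,0,-1],[0.3,0.15,-0.25,0,0,0,-1],[0.38,0.18,-0.25,0,0,0,-1],[0.38,0.18,-0.25,0,0,0,-1],[0.38,0.18,-0.25,0,0,0,-1],[0.38,0.18,-0.25,0,0,0,-1]]'
python3 - <<'E'
from h import *
s=readout.read_state(); im,d=capture('wrist'); save('w4',im); W=cloud('wrist',d,s)
def at(n,x,y,lo,hi,r=.05):
    rep(n,W[(W[...,2]>lo)&(W[...,2]<hi)&(np.hypot(W[...,0]-x,W[...,1]-y)<r)][:,:2])
at('feeder cap',.393,.34,.112,.14); at('spr head',.6035,.288,.135,.16)
hsv=cv2.cvtColor(im,cv2.COLOR_RGB2HSV)
m=(W[...,2]>.13)&(hsv[...,2]>140)&(np.hypot(W[...,0]-.6,W[...,1]-.288)<.06); rep('spr white',W[m][:,:2])
im,d=capture('top'); W=cloud('top',d); save('t2',im[150:350,100:520])
at('jar lid',.406,-.318,.085,.11,.06)
at('mat?',.594,-.295,.03,.2)if ((W[...,2]>.03)&(np.hypot(W[...,0]-.594,W[...,1]+.295)<.05)).sum()>5 else print('mat empty')
im,d=capture('scene'); save('s3',im[120:330,130:540])
E
```

```text
time_s: 35.45
position: [0.3938, 0.34, 0.1623]
tcp_rot: [[1.0, -0.003, -0.0], [-0.003, -1.0, -0.0], [-0.0, 0.0, -1.0]]
force: [0.4, 0.4, 0.6]
opening: 0.943
grasp_force: 0.0
time_s: 35.95
position: [0.394, 0.3401, 0.3654]
tcp_rot: [[1.0, -0.003, 0.002], [-0.003, -1.0, 0.001], [0.002, -0.001, -1.0]]
force: [0.4, 0.3, -0.5]
opening: 1.003
grasp_force: 0.0
time_s: 36.55
position: [0.468, 0.3039, 0.4107]
tcp_rot: [[1.0, -0.002, -0.004], [-0.002, -1.0, -0.001], [-0.004, 0.001, -1.0]]
force: [-0.1, 0.2, -0.0]
opening: 0.999
grasp_force: 0.0
feeder cap 1793 circ [0.3914 0.3414] 0.026 rect [391.6 341.4] [50.2 50.8] 89.4 med [0.3934 0.3411]
spr head 2329 circ [0.5997 0.2861] 0.0361 rect [599.5 286.1] [71.1 24.2] 14.6 med [0.6023 0.2868]
spr white 2074 circ [0.604  0.2871] 0.0319 rect [604.1 287.1] [61.8 23.6] 14.8 med [0.6046 0.2876]
jar lid 496 circ [ 0.4088 -0.32  ] 0.04 rect [ 406.7 -319.9] [58.4 72.6] 0.8 med [ 0.4076 -0.3176]
mat empty
```

View pics/s3.png

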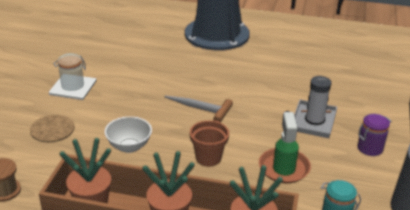

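View pics/w4.png

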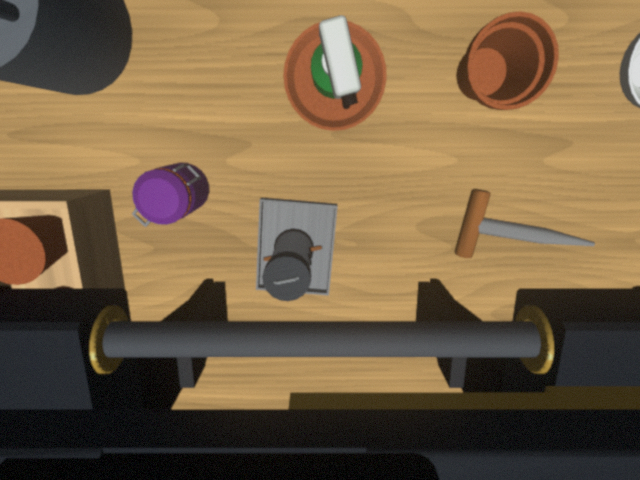

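Each thing stands upright in its base, within about 3 mm of the middle. The mat is empty, and the bowl, pot and dibber are where they were.

```bash
python3 -c "
from rig import bot
print(bot.hand_in())"
```

```text
the job is handed in; nothing more can be done
None
```

The job is handed in at about 37 s of the 112 s allowed: the spray bottle stands in the saucer, the feeder tube in the tray and the jar on the tile, each upright and measured within about 3 mm of the middle. The feeder was parked on the cork mat on the way, and the mat is empty again.

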